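Seat the blue-handled strainer cone over the mixing cup

TASK

Get ready to strain paint into the clear mixing cup: pick up the strainer cone with the blue grip by its grip and lower it into the tapered collar of the stand that has the clear mixing cup under it, letting go only once it is down inside the collar, so that it settles upright and centred. Leave the yellow-gripped strainer where it is and do not shift or tip the mixing cup.

Things in the scene. Friction and masses are not known exactly. Their poses are not given: they have to be found in the camera images.
- strainer_blue: Loose metal cone, blue grip, 0.12 kg. Origin: centre of its underside, z up. Outer radius 20 mm at z=0 to 48 mm at z=56 (open top, rim 51). A bridge handle over the mouth runs along its y: grip bar 14 mm wide (x), 56 long (y), 18 high, centred on the axis at z=91 (top z=100); wire legs to the rim at y=+-48; 26 mm free between bar and rim level. Pinch the bar's middle across x.
- strainer_yellow: The same strainer cone with a yellow grip (sizes and axes as strainer_blue), standing upright on the worktop 10 cm or more from the blue one, centre to centre. Not wanted: leave it. Clutter near the work stays under 150 mm high; the scale with its tin and the big paint can at the far left (y over 0.35) and the bottles at the back are taller.
- stand_cup_collar (a point): Centre of the mouth of the black collar of the fixed stand with the clear cup, 145 mm above the worktop, z up. Bore: radius 40 mm at the mouth, 31 at 18 mm below, matching the cone; outer radius 45. Seated, the strainer's origin is 39 mm below this point, at any yaw. Post 62 mm off on its +x side, no higher. A like stand has a grey tin under it.
- mix_cup: Clear (whitish, see-through) plastic mixing cup, loose, 89 mm across the rim, 108 mm high, 0.06 kg, standing on the 6 mm base plate under the wanted collar. Origin: centre of its underside, z up. The seated strainer dips about 9 mm into its mouth without touching.

How it is judged:
By the outcome, as a careful person would: the job done as asked, in the order asked, and still so for the second after the job is handed in, with the robot touching nothing.
It also fails if it takes over 35 s, if anything falls off the work surface, if the arm or the gripper's body presses on something with over 40 N, if the wrist force passes 120 N, or if a joint passes its speed limit or range.

ROBOT

A 7-joint arm with a two-finger parallel gripper is mounted at the origin on a cart in front of the work surface, level with it; the furniture and walls round the work are solid. World frame = base frame: x ahead of the robot, y to its left, z up, the work surface at z = 0. Lengths are in m, angles in rad, forces in N, time in s.
With the tool pointing down it reaches from about 0.425 to 0.875 m from the base axis. Payload 9.9 kg.
Tool frame: the origin (TCP) lies midway between the tips of the shut fingers; the grasp point (between the pads) lies arm.tcp_to_grasp behind it (arm.tcp_to_grasp is the distance from the TCP to the grasp point, in m); z points along the fingers, y is the line along which they close (so a half turn about z gives the same grasp; the last joint's range is limited). The gripper opens to 85 mm and grips with 20 to 120 N. Pads are 22 mm wide; open, the fingers measure 114 mm over their backs; the gripper's body (76 mm by 85 mm) begins 54 mm behind the grasp point. The pads swing forward as they close: fully open they stand 13 mm farther back than shut.
Start: joints at [-1.407, 0.576, 0.025, 1.437, -0.015, 1.129, -0.057], TCP at [0.166, 0.654, 0.231] pointing down, gripper open.
Joint ranges: [-2.76, 2.76], [-0.34, 2.15], [-1.52, 1.57], [0.19, 2.46], [-1.09, 4.23], [0.17, 1.99], [-2.82, 2.82]. Speed limits (rad/s): [2.22, 2.22, 3.01, 3.01, 3.14, 3.14, 3.14].

INTERFACE

Orientations are given as a unit quaternion [w, x, y, z].
In Python, from station import arm gives the robot as it stands. The module is installed in compiled form; this text tells all that it offers.
- The arm moves only by the tool carry_out, never from a script. Its argument "plan" is a list of rows, each a list of 3 entries, a list of its own where there are three numbers: the closure in counts, from 0 (fully open) to 255 (shut), then the shift along the tool's x, y, z in units of 40 mm (1.0 is 40 mm), then the turn, a rotation vector about the tool's x, y, z in rad. A call has 1 to 8 rows; each row is the pose to reach, as a shift and turn from the pose commanded when the call began, along the tool's axes at that moment; what a row does not reach only later rows make up. A row lasts 1/12 s, in which the tool goes at most 41.7 mm and 7.16 degrees, less where a joint would pass 70% of its speed; a pose out of reach is approached as far as the arm can. A call with a gripper value outside its range is refused whole. The fingers move at their own pace and stop on an object; the grip force is fixed at half the most. Time passes only in rows, so rows that repeat a pose let the fingers close. It gives the time, the measured TCP pose, the force, the opening and the grip force at its end, in the units of the state.
- arm.get_state(): the state, without advancing time (a new reading comes with each control period).
- arm.camera(name): name is "scene" or "top" or "wrist"; returns the picture (420x560x3 uint8, red, green, blue); there is no depth.
- arm.get_calibration(name): a dict with "fx", "fy", "cx", "cy" (pixels), "eye" and "rotation" of the camera in the world. Camera axes: x right, y down, z forward; pixel columns grow to the right and rows downward; lengths in m; the calibration is good to about 2 mm. The wrist camera is an equidistant fisheye: a pixel r from the principal point sees the ray r / f radians off the axis. A picture is of the moment at which its call begins: read the wrist's pose just before it. get_calibration takes no time and is no camera call; for the wrist camera it gives the pose at the moment of the call.
- arm.finish_job(): hands the job in; it is judged then, once.
Trained networks look in the newest picture that a camera, given by its name, has taken for a name from the list of things; names that differ only in an ending like _2 or _b are one class to them, and where a whole thing is asked for, a point or a joint stands for the part that bears it (a point fixed in the world has none). Each returns a list of dicts, best first, with "conf" (0 to 1); they miss things now and then, are a little off and sometimes report something else, mostly with a low value. They report only what shows in the picture. A call takes as long as a camera call.
- arm.find_in(thing, camera): "pixel" ([row, column] in pixels, amid what is visible of it).
- arm.trace(thing, camera): "region" (420x560 bool, what is visible of it) and "pixel" ([row, column] in pixels, amid what is visible of it).
The state is a dict: "time_s": time; "qpos": joint angles; "dq": joint speeds; "joint_efforts": joint torques, N m; "eef_pos": TCP position; "eef_rot": TCP orientation; "ft_force": force on the tool from outside, world axes, zero at the start; "moment": the same for the moment, N m; "opening": finger opening in m; "grip_force": force on a finger pad.
Only numpy, scipy, OpenCV 4.12 (cv2) and the standard library are available. Lean on these libraries where they do the work, as an engineer would, in place of code of your own. Each camera call takes 0.05 s, during which the arm holds its last target. There are 200 camera calls.

## Working session

There is one attempt and no reset: what is moved stays moved. The work goes in short steps, Python scripts to look and compute and a tool call to move; the robot and the scene stay as the last step left them, time stands still between calls to the robot, and variables do not carry over. Pictures are saved under pics/ and viewed, at most 10 in all, crops included, and the job is handed in when it is done.

Besides the shell and the picture viewer there is one more tool, called after "Call:" by a JSON object that holds its "op" and its "data", one argument or row to a line. carry_out: Moves the arm, as the interface text tells. Its arguments: {"type":"object","properties":{"plan":{"type":"array","items":{"type":"array"}}},"required":["plan"]}

```bash
mkdir -p pics; python3 - <<'E'
from station import arm
import cv2,numpy as np
s=arm.get_state();print({k:np.round(v,3) for k,v in s.items()},arm.tcp_to_grasp)
for c in ("scene","top"):
    im=arm.camera(c);cv2.imwrite(f"pics/{c}0.png",im[...,::-1])
    k=arm.get_calibration(c);print(c,{a:np.round(v,4).tolist() for a,v in k.items()})
    for t in ("strainer_blue","strainer_yellow","stand_cup_collar","mix_cup"):
        try: print(t,[(np.round(d["pixel"],1).tolist(),round(d["conf"],2)) for d in arm.find_in(t,c)])
        except Exception as e: print(t,e)
E
```

```text
{'time_s': np.float64(0.0), 'qpos': array([-1.407,  0.577,  0.025,  1.438, -0.015,  1.129, -0.056]), 'dq': array([ 0.   , -0.   ,  0.002, -0.001, -0.001, -0.   ,  0.   ]), 'joint_efforts': array([ 0.0000e+00, -7.6574e+01,  2.2500e+00, -2.8597e+01,  1.5000e-02,
        1.3000e-02,  0.0000e+00]), 'eef_pos': array([0.165, 0.654, 0.23 ]), 'eef_rot': array([-0.   ,  0.124,  0.992, -0.001]), 'ft_force': array([-0.742,  0.409,  0.202]), 'moment': array([ 0.003,  0.003, -0.035]), 'grip_force': np.float64(0.0), 'opening': np.float64(0.086)} 0.0187
scene {'fx': 536.3469, 'fy': 536.3469, 'cx': 284.7164, 'cy': 205.9652, 'eye': [-0.5045, -0.8027, 0.7873], 'rotation': [-0.4621, 0.7671, -0.3831, 0.2265]}
strainer_blue [([227.5, 249.4], 0.62)]
strainer_yellow [([238.6, 299.2], 0.85)]
stand_cup_collar [([209.1, 229.8], 0.8)]
mix_cup [([187.9, 229.0], 0.84)]
top {'fx': 435.2798, 'fy': 435.2798, 'cx': 281.5924, 'cy': 210.5652, 'eye': [0.383, -0.0571, 1.0657], 'rotation': [-0.0512, 0.7054, -0.7052, 0.0506]}
strainer_blue [([250.0, 242.0], 0.85)]
strainer_yellow [([235.2, 306.0], 0.57)]
stand_cup_collar [([191.7, 170.8], 0.96)]
mix_cup [([190.6, 157.2], 0.76)]
```

View pics/top0.png

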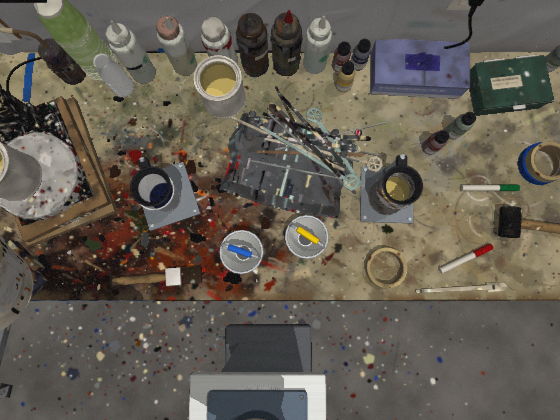

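View pics/scene0.png

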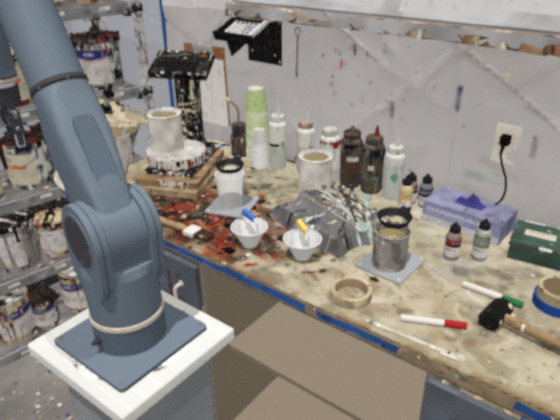

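The clear (whitish) cup is under the left stand: collar at about (185,155) in top and (165,230) in scene. The grey tin is under the right stand. Blue grip is at (250,240) in top and yellow at (235,308). Next I'll measure these more precisely.

```bash
cat > h.py <<'E'
from station import arm
import cv2,numpy as np
from scipy.spatial.transform import Rotation as R
def cal(c):
    k=arm.get_calibration(c);q=np.array(k["rotation"])
    M=R.from_quat(q[[1,2,3,0]]).as_matrix() if q.size==4 else q
    return k,M
def onplane(c,px,z,kc=None):
    k,M=kc or cal(c);px=np.atleast_2d(px).astype(float)
    u=(px[:,1]-k["cx"])/k["fx"];v=(px[:,0]-k["cy"])/k["fy"]
    if c=="wrist":
        t=np.hypot(u,v);s=np.sin(t)/np.maximum(t,1e-9);d=np.c_[u*s,v*s,np.cos(t)]
    else: d=np.c_[u,v,np.ones_like(u)]
    d=d@M.T;e=np.array(k["eye"]);return (e+d*((z-e[2])/d[:,2])[:,None])[:,:2]
def circ(p):
    A=np.c_[2*p,np.ones(len(p))];s=np.linalg.lstsq(A,(p**2).sum(1),rcond=None)[0]
    return s[:2],np.sqrt(s[2]+s[:2]@s[:2])
def bar(im,c,z,kc=None,lo=(100,120,60),hi=(125,255,255),roi=None):
    m=cv2.inRange(cv2.cvtColor(im,cv2.COLOR_RGB2HSV),lo,hi)
    if roi: q=np.zeros_like(m);q[roi[0]:roi[1],roi[2]:roi[3]]=1;m=m*q
    n,l,st,ce=cv2.connectedComponentsWithStats(m);i=1+np.argmax(st[1:,4])
    p=onplane(c,np.argwhere(l==i),z,kc).astype(np.float32)
    (x,y),(w,h),a=cv2.minAreaRect(p)
    d=np.linalg.eigh(np.cov(p.T))[1][:,1]
    return p.mean(0),(x,y),(w,h),np.degrees(np.arctan2(d[1],d[0])),st[i]
E
python3 - <<'E'
from h import *
top=cv2.imread("pics/top0.png")[...,::-1].copy()
sc=cv2.imread("pics/scene0.png")[...,::-1].copy()
print("blue top",bar(top,"top",.097,roi=(225,280,215,270)))
print("blue scene",bar(sc,"scene",.091,roi=(200,240,230,265)))
for t in ("strainer_blue","strainer_yellow","stand_cup_collar"):
    arm.camera("top")
    for d in arm.trace(t,"top")[:1]:
        p=np.argwhere(d["region"]);z=.145 if "col" in t else .056
        print(t,d["conf"],d["pixel"],len(p),p.min(0),p.max(0),circ(onplane("top",cv2.convexHull(p.astype(np.int32))[:,0],z)))
for r in ("stand_cup_collar",):
    cv2.imwrite("pics/col.png",cv2.resize(np.ascontiguousarray(top[140:240,110:220,::-1]),None,fx=5,fy=5,interpolation=cv2.INTER_CUBIC))
print(onplane("top",[[185,155]],.145))
E
```

```text
blue top (array([0.43396953, 0.03735599], dtype=float32), (0.4341944754123688, 0.03743688762187958), (0.05426977574825287, 0.013932362198829651), np.float64(70.91106053039432), array([228, 244,  24,  13, 149], dtype=int32))
blue scene (array([0.4387691 , 0.04208487], dtype=float32), (0.43872636556625366, 0.042904242873191833), (0.0589166097342968, 0.017806177958846092), np.float64(65.28162070107206), array([243, 209,  12,  11,  63], dtype=int32))
strainer_blue 0.88 [250.9, 243.7] 1496 [230 219] [273 261] (array([0.43515508, 0.03816746]), np.float64(0.0503159353243809))
strainer_yellow 0.96 [236.3, 311.1] 1483 [215 284] [258 327] (array([ 0.46978167, -0.11327098]), np.float64(0.05031072547856546))
stand_cup_collar 0.7 [194.6, 171.0] 2457 [156 129] [230 199] (array([0.55834657, 0.19690853]), np.float64(0.08479002265979226))
[[0.57219821 0.21662152]]
```

View pics/col.png

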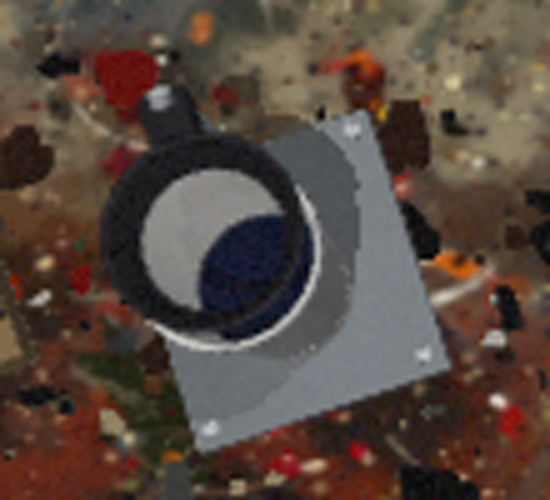

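```bash
cat >> h.py <<'E'
def to(x,y,z,yaw,s=None):
    """row for target TCP xyz, yaw = world angle (deg) of tool y, tool down, from present pose"""
    s=s or arm.get_state();q=s["eef_rot"];M=R.from_quat(np.array(q)[[1,2,3,0]])
    a=np.radians(yaw);yy=np.array([np.cos(a),np.sin(a),0]);zz=np.array([0,0,-1.])
    T=R.from_matrix(np.c_[np.cross(yy,zz),yy,zz])
    return np.round(M.inv().apply(np.array([x,y,z])-s["eef_pos"])/.04,3).tolist(),np.round((M.inv()*T).as_rotvec(),3).tolist()
E
python3 - <<'E'
from h import *
for a in [(.165,.654,.40,75.8),(.40,.42,.40,40)]: print(to(*a))
print(onplane("top",[[280,12],[165,40]],.2))
E
```

```text
([0.011, -0.012, -4.218], [-0.0, -0.0, 0.0])
([-7.119, -4.243, -4.218], [-0.0, -0.0, 0.625])
[[0.37057271 0.47331967]
 [0.60245318 0.43685119]]
```

Call:
{"op": "carry_out", "data": {
  "plan": [
    [0,[0,0,-1],[0,0,0]],
    [0,[0,0,-2],[0,0,0]],
    [0,[0,0,-3],[0,0,0]],
    [0,[0,0,-4.2],[0,0,0]],
    [0,[0,0,-4.2],[0,0,0]],
    [0,[-0.8,-0.5,-4.2],[0,0,0.08]],
    [0,[-1.6,-1.0,-4.2],[0,0,0.16]],
    [0,[-2.4,-1.5,-4.2],[0,0,0.24]]
  ]
}}

```text
time_s: 1.47
eef_pos: [0.2444, 0.5718, 0.3991]
eef_rot: [-0.0, 0.243, 0.97, 0.0]
ft_force: [0.7, -0.1, -0.7]
opening: 0.0854
grip_force: 0.0
```

```bash
python3 - <<'E'
from h import *
print(arm.get_state()["qpos"])
for a in [(.40,.40,.40,40),(.47,.04,.30,-19)]: print(to(*a))
E
```

```text
[-1.30765327  0.40690454  0.10820898  1.28679924 -0.04311433  1.44982914
 -0.12261563]
([-5.455, -1.956, -0.023], [0.0, -0.0, 0.382])
([-11.238, -9.072, 2.475], [0.0, -0.0, 1.412])
```

Call:
{"op": "carry_out", "data": {
  "plan": [
    [0,[-1.0,-0.4,0],[0,0,0.1]],
    [0,[-2.0,-0.8,0],[0,0,0.2]],
    [0,[-3.0,-1.2,0],[0,0,0.3]],
    [0,[-4.0,-1.6,0],[0,0,0.4]],
    [0,[-5.0,-2.2,0],[0,0,0.5]],
    [0,[-5.7,-2.9,0.0],[0,0,0.6]],
    [0,[-6.3,-3.6,0.2],[0,0,0.7]],
    [0,[-6.9,-4.3,0.4],[0,0,0.8]]
  ]
}}

```text
time_s: 2.13
eef_pos: [0.4079, 0.2894, 0.3834]
eef_rot: [0.0, 0.603, 0.798, 0.001]
ft_force: [0.8, 0.1, -0.5]
opening: 0.0855
grip_force: 0.0
```

```bash
python3 - <<'E'
from h import *
print(arm.get_state()["qpos"])
for a in [(.44,.04,.26,-19)]: print(to(*a))
E
```

```text
[-1.00013808  0.21232875  0.37232711  1.62816845 -0.07942366  1.31448941
 -0.33815278]
([-6.219, -0.94, 3.081], [0.001, -0.001, 0.609])
```

Call:
{"op": "carry_out", "data": {
  "plan": [
    [0,[-0.9,-0.1,0.4],[0,0,0.1]],
    [0,[-1.8,-0.3,0.8],[0,0,0.2]],
    [0,[-2.7,-0.4,1.2],[0,0,0.3]],
    [0,[-3.6,-0.5,1.6],[0,0,0.4]],
    [0,[-4.5,-0.7,2.0],[0,0,0.5]],
    [0,[-5.4,-0.8,2.5],[0,0,0.6]],
    [0,[-6.2,-0.9,3.0],[0,0,0.61]],
    [0,[-6.2,-0.9,3.0],[0,0,0.61]]
  ]
}}

```text
time_s: 2.8
eef_pos: [0.4404, 0.0368, 0.2611]
eef_rot: [0.0, 0.815, 0.579, -0.002]
ft_force: [-1.0, 0.2, 0.5]
opening: 0.0852
grip_force: 0.0
```

```bash
python3 - <<'E'
from h import *
s=arm.get_state();print(s["qpos"],s["eef_pos"],s["dq"].round(2) if hasattr(s["dq"],"round") else s["dq"])
kc=cal("wrist");im=arm.camera("wrist");cv2.imwrite("pics/w1.png",im[...,::-1])
print(kc[0])
r=arm.find_in("strainer_blue","wrist");print(r)
print(bar(im,"wrist",.1,kc))
E
```

```text
[-0.66741601  0.23196494  0.59853024  1.98134345 -0.15371841  0.97583023
 -0.33033619] [0.44042226 0.0367987  0.26107098] [-0.07 -0.02 -0.07 -0.07  0.01  0.08 -0.12]
{'fx': 325.19226210127806, 'fy': 325.19226210127806, 'cx': 273.7936801543856, 'cy': 206.70705253762785, 'eye': array([0.46566561, 0.10520743, 0.4032659 ]), 'rotation': array([ 0.14463613,  0.97525352, -0.16533595, -0.02499988])}
[{'pixel': [180.0, 267.8], 'conf': 0.74}, {'pixel': [283.1, 334.9], 'conf': 0.57}]
(array([0.43590966, 0.0381279 ], dtype=float32), (0.43519335985183716, 0.03711453080177307), (0.05449407547712326, 0.012462712824344635), np.float64(71.00174823785895), array([261, 161,  14,  56, 728], dtype=int32))
```

View pics/w1.png

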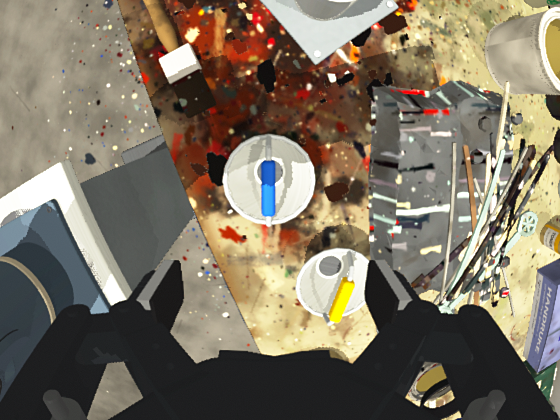

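Blue grip shows at (268,188) in the wrist view, pointing straight up and down the picture, so the fingers will close across it. It works out at (0.435, 0.0375), angle 71°, which agrees with the top view.

```bash
python3 - <<'E'
from h import *
for a in [(.435,.0378,.072,-19)]: print(to(*a))
E
```

```text
([-0.148, -0.115, 4.773], [-0.001, 0.001, 0.001])
```

Call:
{"op": "carry_out", "data": {
  "plan": [
    [0,[-0.1,-0.1,0.7],[0,0,0]],
    [0,[-0.15,-0.11,1.4],[0,0,0]],
    [0,[-0.15,-0.11,2.1],[0,0,0]],
    [0,[-0.15,-0.11,2.8],[0,0,0]],
    [0,[-0.15,-0.11,3.5],[0,0,0]],
    [0,[-0.15,-0.11,4.1],[0,0,0]],
    [0,[-0.15,-0.11,4.6],[0,0,0]],
    [0,[-0.15,-0.11,4.77],[0,0,0]]
  ]
}}

```text
time_s: 3.57
eef_pos: [0.4351, 0.0405, 0.0707]
eef_rot: [-0.001, 0.812, 0.584, -0.001]
ft_force: [-0.1, -0.7, 0.3]
opening: 0.0854
grip_force: 0.0
```

```bash
python3 - <<'E'
from h import *
kc=cal("wrist");im=arm.camera("wrist");cv2.imwrite("pics/w2.png",im[...,::-1])
print(bar(im,"wrist",.1,kc)); print(to(.435,.0378,.072,-19)); print(arm.get_state()["qpos"])
E
```

```text
(array([0.43709165, 0.04207861], dtype=float32), (0.4363446831703186, 0.039811089634895325), (0.05796976760029793, 0.013101739808917046), np.float64(70.81313934021392), array([ 258,  232,   35,  119, 3653], dtype=int32))
([-0.058, 0.018, -0.03], [-0.002, 0.001, 0.007])
[-0.46334864  0.51594834  0.38134998  2.2380985  -0.42901977  0.45806272
 -0.06288512]
```

View pics/w2.png

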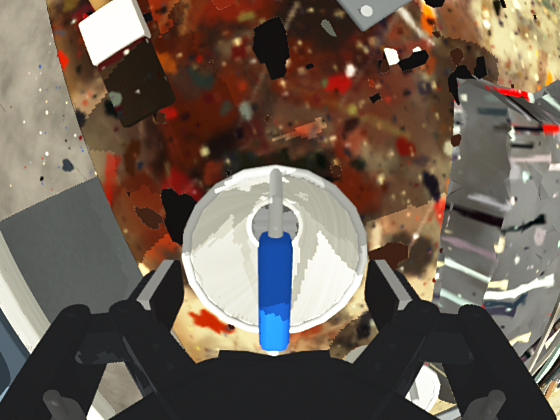

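The grip bar (column 275) sits midway between the fingers, at rows 232 to 350. Closing now.

Call:
{"op": "carry_out", "data": {
  "plan": [
    [255,[0,0,0],[0,0,0]],
    [255,[0,0,0],[0,0,0]],
    [255,[0,0,0],[0,0,0]],
    [255,[0,0,0],[0,0,0]],
    [255,[0,0,0],[0,0,0]],
    [255,[0,0,0],[0,0,0]],
    [255,[0,0,0],[0,0,0]],
    [255,[0,0,0],[0,0,0]]
  ]
}}

```text
time_s: 4.28
eef_pos: [0.4359, 0.0393, 0.0731]
eef_rot: [-0.0, 0.813, 0.583, 0.0]
ft_force: [-2.0, 1.0, 9.4]
opening: 0.0129
grip_force: 58.3
```

Call:
{"op": "carry_out", "data": {
  "plan": [
    [255,[0,0,-0.2],[0,0,0]],
    [255,[0,0,-0.7],[0,0,0]],
    [255,[0,0,-1.4],[0,0,0]],
    [255,[0,0,-2.2],[0,0,0]],
    [255,[0,0,-3.0],[0,0,0]],
    [255,[0,0,-3.8],[0,0,0]],
    [255,[0,0,-4.6],[0,0,0]],
    [255,[0,0,-5.2],[0,0,0]]
  ]
}}

```text
time_s: 4.95
eef_pos: [0.4356, 0.0385, 0.2834]
eef_rot: [0.0, 0.813, 0.582, 0.001]
ft_force: [0.2, 1.2, -1.9]
opening: 0.013
grip_force: 58.9
```

```bash
python3 - <<'E'
from h import *
s=arm.get_state();print(s["qpos"],s["eef_pos"],s["opening"],s["grip_force"])
kc=cal("wrist");im=arm.camera("wrist");cv2.imwrite("pics/w3.png",im[...,::-1])
for t in("stand_cup_collar","mix_cup"):print([(d["pixel"],d["conf"],onplane("wrist",[d["pixel"]],.145,kc)) for d in arm.find_in(t,"wrist")])
print(to(.572,.217,.285,-19),to(.52,.16,.285,-19))
E
```

```text
[-0.70914143  0.19685493  0.62944974  1.95652391 -0.13515405  1.02757766
 -0.34689638] [0.4355566  0.03845547 0.28343556] 0.012987403815541865 58.92387092113495
[([29.1, 325.9], 0.71, array([[0.52659024, 0.1629351 ]]))]
[([7.8, 330.3], 0.76, array([[0.53714874, 0.18101241]]))]
([5.303, 1.788, -0.054], [0.003, -0.002, 0.005]) ([3.536, 1.014, -0.06], [0.003, -0.002, 0.005])
```

View pics/w3.png

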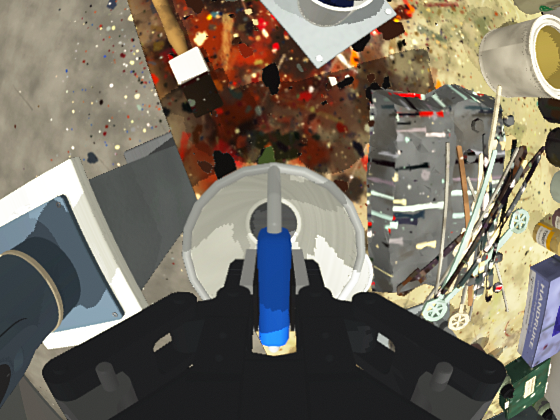

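The strainer is held upright, with the blue bar between the pads at (275,290). The wanted stand is ahead at the top of the picture, so I'll move short of it to measure the collar.

Call:
{"op": "carry_out", "data": {
  "plan": [
    [255,[0.4,0.3,0],[0,0,0]],
    [255,[0.9,0.6,0],[0,0,0]],
    [255,[1.4,1.0,0],[0,0,0]],
    [255,[1.9,1.3,0],[0,0,0]],
    [255,[2.3,1.6,0],[0,0,0]],
    [255,[2.5,1.75,0],[0,0,0]],
    [255,[2.65,1.85,0],[0,0,0]],
    [255,[2.65,1.85,0],[0,0,0]]
  ]
}}

```text
time_s: 5.77
eef_pos: [0.5398, 0.116, 0.2794]
eef_rot: [-0.0, 0.813, 0.583, -0.001]
ft_force: [-1.4, -0.0, -1.8]
opening: 0.0129
grip_force: 58.9
```

```bash
python3 - <<'E'
from h import *
s=arm.get_state();print(s["eef_pos"])
kc=cal("wrist");im=arm.camera("wrist");cv2.imwrite("pics/w4.png",im[...,::-1])
for t in("stand_cup_collar","mix_cup"):print([(d["pixel"],d["conf"],onplane("wrist",[d["pixel"]],.145,kc)) for d in arm.find_in(t,"wrist")])
E
```

```text
[0.53979016 0.1159569  0.27944707]
[([93.7, 290.9], 0.86, array([[0.58255785, 0.1942802 ]]))]
[([67.3, 267.6], 0.77, array([[0.57138808, 0.22195091]]))]
```

View pics/w4.png

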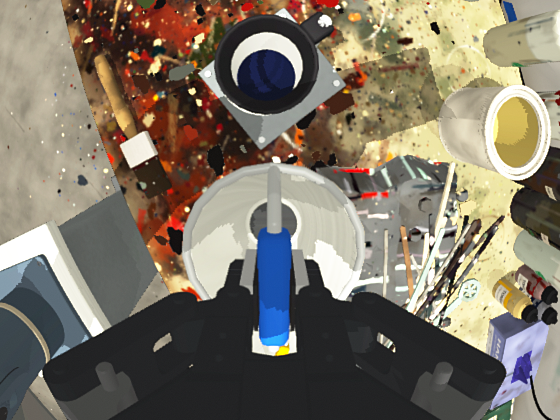

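The black collar is clear of the strainer at about (62,266) in the wrist view, with the post at (20,323). I'll fit its rim circle here and in the top view.

```bash
cat >> h.py <<'E'
from scipy.optimize import least_squares
def ring(im,c,seed,kc,a0,a1,zr=((.145,.045),)):
    """radial dark->bright outer edge from seed px; angles (deg, image, 0=right, 90=up)"""
    g=cv2.cvtColor(im,cv2.COLOR_RGB2GRAY).astype(np.float32);P=[]
    for a in np.radians(np.arange(a0,a1,4)):
        r=np.arange(*seed[2:],.25);rr=seed[0]-r*np.sin(a);cc=seed[1]+r*np.cos(a)
        v=cv2.remap(g,cc.astype(np.float32)[None],rr.astype(np.float32)[None],1)[0]
        d=np.convolve(v,[1]*4+[-1]*4,"valid");i=np.argmax(d)+4-.5;P.append([seed[0]-r[0]*np.sin(a)-.25*i*np.sin(a),seed[1]+r[0]*np.cos(a)+.25*i*np.cos(a)])
    p=onplane(c,np.array(P),.145,kc)
    f=least_squares(lambda x:np.hypot(*(p-x).T)-.045,p.mean(0),loss="soft_l1",f_scale=.001)
    return f.x,np.round(1e3*f.fun,1),circ(p),np.array(P)
E
python3 - <<'E'
from h import *
im=cv2.imread("pics/w4.png")[...,::-1].copy();kc=cal("wrist")
x,res,c,P=ring(im,"wrist",(60,266,42,62),kc,62,180);print(x,res,c)
top=cv2.imread("pics/top0.png")[...,::-1].copy()
x,res,c,Q=ring(top,"top",(187,150.5,16,25),cal("top"),130,280);print(x,res,c)
v=im[...,::-1].copy()
for r,q in P:cv2.circle(v,(round(q),round(r)),1,(0,255,0),-1)
cv2.imwrite("pics/w4r.png",cv2.resize(v[0:140,190:350],None,fx=4,fy=4))
E
```

```text
[0.56788753 0.2256801 ] [ 0.6  0.2 -0.2  0.   0.2 -0.1 -0.2 -0.3 -0.5 -3.9  1.  -4.4  3.4  3.3
 -1.7 -2.1 -1.8 -2.2  2.2  3.3  8.6 -6.   7.   4.9  3.3  1.9 -3.4 -0.1
 -6.3 -6.7] (array([0.56598295, 0.23934901]), np.float64(0.034308497432729394))
[0.5700416  0.22658147] [ 3.1 -4.2  6.5  6.5 -0.8  0.3  0.3 -0.8 -0.3  0.7  0.7  0.2  0.1  0.1
  0.2 -3.6 -3.   0.3  5.1  6.2  0.  -0.4  1.9 -0.6 -1.5 -0.8 -0.6 -2.
 -1.2 -1.6 -0.8  0.4  0.1  1.4  1.5  3.3  4.   4.2] (array([0.57112865, 0.22476346]), np.float64(0.047279740142532715))
```

View pics/w4r.png

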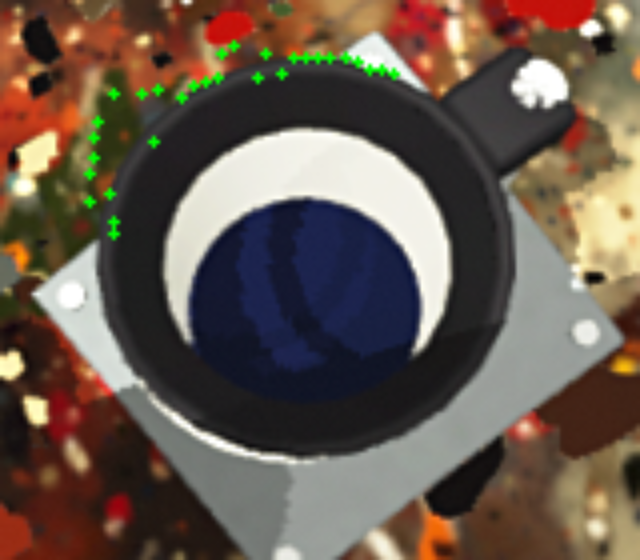

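The image shows the auto edge points straying into the clutter on the left. I'll use rim points read off the picture instead: left (100,255), top (300,61) and right (513,255) in this crop.

```bash
python3 - <<'E'
from h import *
kc=cal("wrist")
c=np.array([(100,255),(112,205),(230,76),(300,61),(370,68),(420,90),(507,200),(513,255)],float)/4
px=np.c_[c[:,1]-.4,c[:,0]+190-.4]
p=onplane("wrist",px,.145,kc)
f=least_squares(lambda x:np.hypot(*(p-x).T)-.045,p.mean(0));print(f.x,np.round(1e3*f.fun,1),circ(p))
print(to(*f.x,.28,-19), arm.get_state()["eef_pos"])
# strainer in hand: bar position relative to TCP in same image
im=cv2.imread("pics/w4.png")[...,::-1].copy();s=arm.get_state()
print(bar(im,"wrist",s["eef_pos"][2]+.0187+.009,kc,roi=(200,360,240,310)))
E
```

```text
[0.57055986 0.22300668] [-1.  -1.4  0.1  0.2  0.4  0.2 -0.7 -1.8] (array([0.57115459, 0.22474949]), np.float64(0.043485991127104745))
([2.821, -0.124, 0.008], [-0.001, 0.001, 0.003]) [0.53887437 0.1145755  0.28038161]
(array([0.5410603 , 0.11750299], dtype=float32), (0.5403645038604736, 0.11543598771095276), (0.057657141238451004, 0.013479228131473064), np.float64(71.12264635108426), array([ 257,  227,   35,  119, 3629], dtype=int32))
```

```bash
python3 - <<'E'
from h import *
print(to(.571,.2245,.28,-19))
E
```

```text
([2.86, -0.126, 0.008], [-0.001, 0.001, 0.003])
```

Call:
{"op": "carry_out", "data": {
  "plan": [
    [255,[0.4,0,0],[0,0,0]],
    [255,[0.9,-0.05,0],[0,0,0]],
    [255,[1.5,-0.1,0],[0,0,0]],
    [255,[2.0,-0.1,0],[0,0,0]],
    [255,[2.4,-0.12,0],[0,0,0]],
    [255,[2.7,-0.12,0],[0,0,0]],
    [255,[2.86,-0.12,0],[0,0,0]],
    [255,[2.86,-0.12,0],[0,0,0]]
  ]
}}

```text
time_s: 6.58
eef_pos: [0.572, 0.2266, 0.2802]
eef_rot: [-0.0, 0.812, 0.583, -0.0]
ft_force: [-0.8, -0.3, -1.9]
opening: 0.013
grip_force: 58.9
```

```bash
python3 - <<'E'
from h import *
print(to(.571,.2245,.20,-19)); s=arm.get_state(); print(s["eef_pos"],s["ft_force"],s["qpos"])
top=arm.camera("top");sc=arm.camera("scene");cv2.imwrite("pics/t5.png",top[...,::-1])
cv2.imwrite("pics/s5.png",cv2.resize(np.ascontiguousarray(sc[110:260,130:330,::-1]),None,fx=4,fy=4))
E
```

```text
([-0.058, -0.006, 2.006], [-0.0, 0.0, 0.006])
[0.57200192 0.2266161  0.28024225] [-0.77695731 -0.31146515 -1.87264113] [-0.79379894  0.49863541  0.5577117   1.5427046  -0.27724501  1.18026178
 -0.51040535]
```

View pics/s5.png

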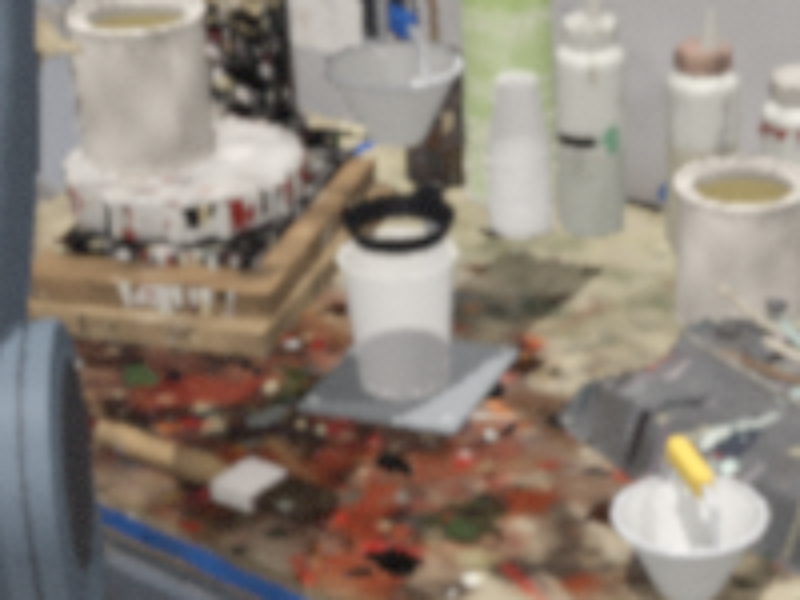

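The cone hangs over the collar: cone axis at about column 395 and collar at about 398 in the crop. The clear cup beneath is undisturbed. Lowering in.

Call:
{"op": "carry_out", "data": {
  "plan": [
    [255,[-0.05,0,0.3],[0,0,0]],
    [255,[-0.06,0,0.6],[0,0,0]],
    [255,[-0.06,0,0.9],[0,0,0]],
    [255,[-0.06,0,1.2],[0,0,0]],
    [255,[-0.06,0,1.5],[0,0,0]],
    [255,[-0.06,0,1.8],[0,0,0]],
    [255,[-0.06,0,2.1],[0,0,0]],
    [255,[-0.06,0,2.2],[0,0,0]]
  ]
}}

```text
time_s: 7.35
eef_pos: [0.5709, 0.2226, 0.1917]
eef_rot: [-0.0, 0.813, 0.582, -0.0]
ft_force: [-0.9, 4.5, 2.0]
opening: 0.013
grip_force: 59.4
```

Call:
{"op": "carry_out", "data": {
  "plan": [
    [255,[0,0,0],[0,0,0]],
    [255,[0,0,0.05],[0,0,0]],
    [255,[0,0,0.1],[0,0,0]],
    [255,[0,0,0.15],[0,0,0]],
    [255,[0,0,0.15],[0,0,0]]
  ]
}}

```text
time_s: 7.77
eef_pos: [0.5716, 0.2246, 0.1871]
eef_rot: [-0.0, 0.812, 0.583, 0.001]
ft_force: [0.1, 5.3, 2.1]
opening: 0.0132
grip_force: 59.4
```

A +5 N force along y shows the collar centre lies a few mm farther in +y. Easing that way.

Call:
{"op": "carry_out", "data": {
  "plan": [
    [255,[0.03,0,0],[0,0,0]],
    [255,[0.06,0,0],[0,0,0]],
    [255,[0.09,0,0],[0,0,0]],
    [255,[0.09,0,0],[0,0,0]]
  ]
}}

```text
time_s: 8.1
eef_pos: [0.5724, 0.2261, 0.1864]
eef_rot: [0.0, 0.813, 0.582, -0.0]
ft_force: [0.5, 0.6, -0.8]
opening: 0.0129
grip_force: 58.9
```

Call:
{"op": "carry_out", "data": {
  "plan": [
    [255,[0,0,0.04],[0,0,0]],
    [255,[0,0,0.08],[0,0,0]],
    [255,[0,0,0.1],[0,0,0]],
    [255,[0,0,0.1],[0,0,0]]
  ]
}}

```text
time_s: 8.43
eef_pos: [0.572, 0.2274, 0.1824]
eef_rot: [-0.0, 0.813, 0.583, -0.0]
ft_force: [-1.9, 4.4, -0.4]
opening: 0.0123
grip_force: 59.2
```

Call:
{"op": "carry_out", "data": {
  "plan": [
    [255,[0.03,-0.03,0],[0,0,0]],
    [255,[0.06,-0.04,0],[0,0,0]],
    [255,[0.06,-0.04,0],[0,0,0]],
    [255,[0.06,-0.04,0.04],[0,0,0]],
    [255,[0.06,-0.04,0.07],[0,0,0]],
    [255,[0.06,-0.04,0.07],[0,0,0]]
  ]
}}

```text
time_s: 8.93
eef_pos: [0.5715, 0.2294, 0.1795]
eef_rot: [-0.0, 0.813, 0.583, -0.0]
ft_force: [-0.1, 1.6, -1.9]
opening: 0.0131
grip_force: 59.1
```

Call:
{"op": "carry_out", "data": {
  "plan": [
    [255,[0.02,0,0.02],[0,0,0]],
    [255,[0.02,0,0.04],[0,0,0]],
    [255,[0.02,0,0.06],[0,0,0]],
    [255,[0.02,0,0.06],[0,0,0]]
  ]
}}

```text
time_s: 9.27
eef_pos: [0.5718, 0.2297, 0.1788]
eef_rot: [-0.0, 0.813, 0.582, 0.0]
ft_force: [-6.5, -1.4, 15.1]
opening: 0.0128
grip_force: 61.4
```

The upward 15 N shows it is seated. I'll relieve the load, then open.

Call:
{"op": "carry_out", "data": {
  "plan": [
    [255,[0,-0.02,-0.03],[0,0,0]],
    [255,[0,-0.02,-0.04],[0,0,0]],
    [255,[0,-0.02,-0.04],[0,0,0]]
  ]
}}

```text
time_s: 9.52
eef_pos: [0.5714, 0.2298, 0.1792]
eef_rot: [0.0, 0.813, 0.582, 0.0]
ft_force: [-0.9, -2.5, 4.1]
opening: 0.0131
grip_force: 59.7
```

Call:
{"op": "carry_out", "data": {
  "plan": [
    [170,[0,0,0],[0,0,0]],
    [120,[0,0,0],[0,0,0]],
    [80,[0,0,0],[0,0,0]],
    [40,[0,0,0],[0,0,0]],
    [0,[0,0,0],[0,0,0]],
    [0,[0,0,0],[0,0,0]],
    [0,[0,0,0],[0,0,0]],
    [0,[0,0,0],[0,0,0]]
  ]
}}

```text
time_s: 10.18
eef_pos: [0.5712, 0.2305, 0.1789]
eef_rot: [0.0, 0.813, 0.583, 0.0]
ft_force: [-0.2, 0.2, 0.2]
opening: 0.0854
grip_force: 0.0
```

Call:
{"op": "carry_out", "data": {
  "plan": [
    [0,[0,0,-0.2],[0,0,0]],
    [0,[0,0,-0.6],[0,0,0]],
    [0,[0,0,-1.2],[0,0,0]],
    [0,[0,0,-1.9],[0,0,0]],
    [0,[0,0,-2.6],[0,0,0]],
    [0,[0,0,-3.3],[0,0,0]],
    [0,[0,0,-3.6],[0,0,0]],
    [0,[0,0,-3.6],[0,0,0]]
  ]
}}

```text
time_s: 10.85
eef_pos: [0.5725, 0.2304, 0.3271]
eef_rot: [0.001, 0.813, 0.582, 0.003]
ft_force: [1.2, -0.7, 0.2]
opening: 0.0856
grip_force: 0.0
```

```bash
python3 - <<'E'
from h import *
kc=cal("wrist");w=arm.camera("wrist");sc=arm.camera("scene")
print(bar(w,"wrist",.206,kc,roi=(100,300,200,340)),arm.get_state()["eef_pos"])
a=cv2.resize(np.ascontiguousarray(sc[120:240,150:250]),(500,600));b=w[100:300,200:300];b=cv2.resize(np.ascontiguousarray(b),(300,600))
cv2.imwrite("pics/f.png",np.hstack([a,b])[...,::-1])
E
```

```text
(array([0.5723216 , 0.22903328], dtype=float32), (0.5720177888870239, 0.2282285988330841), (0.05527385696768761, 0.013372664339840412), np.float64(71.05164239200194), array([264, 170,  17,  64, 975], dtype=int32)) [0.57111556 0.2304542  0.32340514]
```

View pics/f.png

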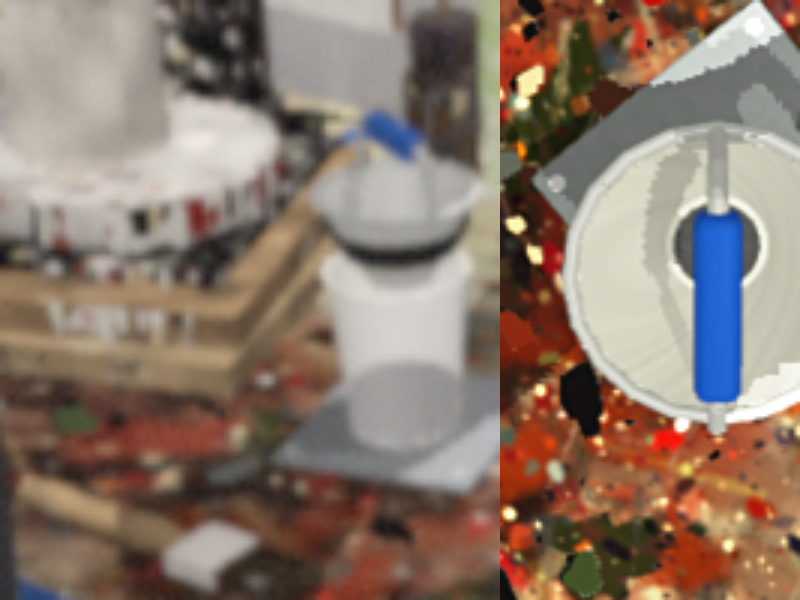

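The strainer sits upright and level in the collar. In the scene half of the picture its rim is at (395,190) over the collar at (400,245), and the cup below is unmoved. The gripper is clear, so I'm handing in.

```bash
python3 -c "
from station import arm
print(arm.finish_job())"
```

```text
the job is handed in; nothing more can be done
None
```

The blue strainer is seated upright and centred in the collar over the clear cup, released only once it was down inside; the cup and the yellow strainer were left alone, and the job was handed in at about 11 s.

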